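# Open the finished port of the sample reader

### The arm

A 6-joint arm with a two-finger parallel gripper is mounted at the origin on a cart in front of the work surface, level with it; the furniture and walls round the work are solid. World frame = base frame: x ahead of the robot, y to its left, z up, the work surface at z = 0. Lengths are in m, angles in rad, forces in N, time in s.
With the tool pointing down it reaches from about 0.3 to 0.775 m from the base axis. Payload 14.6 kg.
Tool frame: the origin (TCP) lies at the very end of the fingers, on their centre line; the grasp point (between the pads) lies 19 mm behind it; z points along the fingers, y is the direction in which the jaws open and shut (so a half turn about z gives the same grasp; the last joint's range is limited). The gripper opens to 94 mm and grips with 3 to 60 N. Pads are 16 mm wide; open, the fingers measure 119 mm over their backs; the gripper's body (75 mm by 177 mm) begins 78 mm behind the grasp point.
Start: joints at [-1.318, 0.3, 1.521, -0, 1.321, -0.067], TCP at [0.173, -0.522, 0.205] pointing down, gripper open.
Joint ranges: [-3.03, 3.03], [-0.79, 2.21], [0.23, 2.52], [-1.04, 4.18], [0, 3.07], [-2.55, 2.55]. Speed limits (rad/s): [2.22, 2.22, 2.57, 3.14, 3.14, 3.14].

### API

Orientations are given as [roll, pitch, yaw] about the fixed x, y, z axes, in that order (R = Rz(yaw) Ry(pitch) Rx(roll)).
In Python, from station import status, camera, ctrl gives the robot as it stands. The module is installed in compiled form; this text tells all that it offers.
- The arm moves only by the shell command python3 -m jog 'ROWS' [FORCE]. ROWS is JSON, a list of rows, each a list of 7 numbers: the shift along the tool's x, y, z each as a share of 1000 mm, from -1 to 1, then the turn, a rotation vector about the tool's x, y, z each as a share of pi/2 rad, from -1 to 1, then the opening, from -1 (shut) to 1 (fully open), so that 0 is half open. A call has 1 to 20 rows; each row is the pose to reach, as a shift and turn from the pose measured when the call began, along the tool's axes at that moment; what a row does not reach only later rows make up. A row lasts 1/10 s, in which the tool goes at most 50 mm and 8.59 degrees, less where a joint would pass 70% of its speed; a pose out of reach is approached as far as the arm can. A call with a number of a shift or a turn outside -1 to 1 is refused whole. A call with a gripper value outside its range is refused whole. The fingers move at their own pace and stop on an object; FORCE is the grip in N (left out, the last holds). Time passes only in rows, so rows that repeat a pose let the fingers close. It gives the time, the measured TCP pose, the force and the opening at its end, in the units of the state.
- status.get_obs(): the state, without advancing time (a new reading comes with each control period).
- camera(name): name is "scene" or "top"; returns a dict with "image" (384x512x3 uint8, red, green, blue), "fx", "fy", "cx", "cy" (pixels), "world_from_camera" (4x4, takes a point from camera to world coordinates). Camera axes: x right, y down, z forward; pixel columns grow to the right and rows downward; lengths in m; the calibration is good to about 2 mm. A picture is of the moment at which its call begins. There is no depth.
- ctrl.hand_in(): hands the job in, once; it reports no verdict.
The state is a dict: "time_s": time; "qpos": joint angles; "joint_vel": joint speeds; "tau": joint torques, N m; "ee_pos": TCP position; "eef_rot": TCP orientation; "force": force on the tool from outside, world axes, zero at the start; "moment": the same for the moment, N m; "grip_width": finger opening in m.
Only numpy, scipy, OpenCV 4.12 (cv2) and the standard library are available. Lean on these libraries where they do the work, as an engineer would, in place of code of your own. Each camera call takes 0.05 s, during which the arm holds its last target.

### The job

The port of the three-port reader whose lamp is lit green has finished: press down on the front of that port's dark cover once, to the bottom, take your finger away, and watch the cover spring half open by itself and stand there. Then push it by its front edge, with the outside of the fingers, right back to its stop so that it stays fully open on its own, ready for the vial to be taken out later. Do not press it shut again, do not force anything, leave the other two covers shut, and do not pick up or shift the vials or the other things on the table.

Things in the scene. Friction and masses are not known exactly. Their poses are not given: they have to be found in the camera images.
- reader: the reader: light-grey three-port bench instrument, 190 mm deep (x) by 232 mm wide (y), fixed. Origin: centre of its underside; -x is the front (sloping panel with display and keys), +y its left. Three dark covers lie side by side 66 mm apart on its back part, tops 99 mm above the table, each 70 mm long front to hinge, 53 mm wide, 12 mm high; the case round them is 87 mm high
- ready_lamp_c (a point): centre of the top of the one lit lamp: a bright green bar, 31 x 6 mm, on the strip 8 mm in front of one of the three covers, at seat_left, seat_middle or seat_right (within 5 mm). The other two lamp bars are dark grey. It marks the port that has finished; which port that is differs from start to start
- seat_left (a point): lamp place of the left port (fixed point on the case, 87 mm up, in front of the left cover's middle)
- cover_left (a joint): angle (rad) of the left cover about the hinge along its back edge. About 0.01: shut, caught. Pressed at the dot (about 5 N) it gives to its firm stop near -0.08, 5 mm down. Once let go a spring lifts it in half a second to 0.95 (54 degrees) and stands there. From there on the stiff hinge holds it at any angle; about 1 N at the front edge swings it on, to its stop at 1.85 (16 degrees past upright), where it stays
- press_left (a point): pale 14 mm dot on top of the left cover, moving with it. Cover shut, in the reader's axes: hinge line 57 mm behind (+x) and 10.5 mm lower; front edge face, 11 mm high, 13 mm in front, its middle 6.5 mm lower. Under the cover, on its centre line 5 mm behind the front edge, a steel striker with a pin hangs 22 mm below the plate; the underside is clear 6 to 23 mm off the centre line
- latch_left (a joint): sideways position (m) of the small track plate of the left cover's push-push latch, hidden under the cover. 0: cover caught. The cover pressed to its stop moves it to over 0.003 and is then let go as the finger leaves; pressed less far it stays caught. An opened cover pushed down to the bottom again is caught shut again; on the way down the plate then lies below -0.002
- vial_left: the white-capped vial in the well under the left cover, 25 mm across and 47 mm high, its cap 8 mm proud of the well; origin at the centre of its foot. To be left where it stands
- seat_middle (a point): lamp place of the middle port (fixed point on the case, 87 mm up, in front of the middle cover's middle)
- cover_middle (a joint): angle (rad) of the middle cover about the hinge along its back edge. About 0.01: shut, caught. Pressed at the dot (about 5 N) it gives to its firm stop near -0.08, 5 mm down. Once let go a spring lifts it in half a second to 0.95 (54 degrees) and stands there. From there on the stiff hinge holds it at any angle; about 1 N at the front edge swings it on, to its stop at 1.85 (16 degrees past upright), where it stays
- press_middle (a point): pale 14 mm dot on top of the middle cover, moving with it. Cover shut, in the reader's axes: hinge line 57 mm behind (+x) and 10.5 mm lower; front edge face, 11 mm high, 13 mm in front, its middle 6.5 mm lower. Under the cover, on its centre line 5 mm behind the front edge, a steel striker with a pin hangs 22 mm below the plate; the underside is clear 6 to 23 mm off the centre line
- latch_middle (a joint): sideways position (m) of the small track plate of the middle cover's push-push latch, hidden under the cover. 0: cover caught. The cover pressed to its stop moves it to over 0.003 and is then let go as the finger leaves; pressed less far it stays caught. An opened cover pushed down to the bottom again is caught shut again; on the way down the plate then lies below -0.002
- vial_middle: the red-capped vial in the well under the middle cover, 25 mm across and 47 mm high, its cap 8 mm proud of the well; origin at the centre of its foot. To be left where it stands
- seat_right (a point): lamp place of the right port (fixed point on the case, 87 mm up, in front of the right cover's middle)
- cover_right (a joint): angle (rad) of the right cover about the hinge along its back edge. About 0.01: shut, caught. Pressed at the dot (about 5 N) it gives to its firm stop near -0.08, 5 mm down. Once let go a spring lifts it in half a second to 0.95 (54 degrees) and stands there. From there on the stiff hinge holds it at any angle; about 1 N at the front edge swings it on, to its stop at 1.85 (16 degrees past upright), where it stays
- press_right (a point): pale 14 mm dot on top of the right cover, moving with it. Cover shut, in the reader's axes: hinge line 57 mm behind (+x) and 10.5 mm lower; front edge face, 11 mm high, 13 mm in front, its middle 6.5 mm lower. Under the cover, on its centre line 5 mm behind the front edge, a steel striker with a pin hangs 22 mm below the plate; the underside is clear 6 to 23 mm off the centre line
- latch_right (a joint): sideways position (m) of the small track plate of the right cover's push-push latch, hidden under the cover. 0: cover caught. The cover pressed to its stop moves it to over 0.003 and is then let go as the finger leaves; pressed less far it stays caught. An opened cover pushed down to the bottom again is caught shut again; on the way down the plate then lies below -0.002
- vial_right: the white-capped vial in the well under the right cover, 25 mm across and 47 mm high, its cap 8 mm proud of the well; origin at the centre of its foot. To be left where it stands
- marker: a red-capped white marker pen, 135 mm long, lying in front of the reader; loose, to be left alone; origin at the centre of its underside
- weight_50g: a brass knob weight, 20 mm across and 31 mm high, in front of the reader; loose, to be left alone; origin at the centre of its underside
- petri: a clear covered petri dish, 62 mm across and 15 mm high, to the left; loose, to be left alone; origin at the centre of its underside
- timer: a small white timer, 60 x 62 x 18 mm, to the right; loose, to be left alone; origin at the centre of its underside
- beaker_50: a small clear beaker, 43 mm across and 56 mm high, in front on the left; loose, to be left alone; origin at the centre of its underside

How it is judged:
On the way, in this order (a step that is already met when the one before it is completed fails the run):
1. the cover behind the green lamp is pressed down until its latch lets go (((distance between ready_lamp_c and seat_left below 0.03 m and value of joint cover_left below -0.06 rad) or (distance between ready_lamp_c and seat_middle below 0.03 m and value of joint cover_middle below -0.06 rad) or (distance between ready_lamp_c and seat_right below 0.03 m and value of joint cover_right below -0.06 rad))), for 0.02 s.
2. that cover has sprung up and stands half open by itself, nothing touching it (((distance between ready_lamp_c and seat_left below 0.03 m and value of joint cover_left between 0.75 and 1.2 rad and contact force between cover_left and the fingers below 0.1 N and contact force between cover_left and the arm below 0.1 N) or (distance between ready_lamp_c and seat_middle below 0.03 m and value of joint cover_middle between 0.75 and 1.2 rad and contact force between cover_middle and the fingers below 0.1 N and contact force between cover_middle and the arm below 0.1 N) or (distance between ready_lamp_c and seat_right below 0.03 m and value of joint cover_right between 0.75 and 1.2 rad and contact force between cover_right and the fingers below 0.1 N and contact force between cover_right and the arm below 0.1 N))), for 0.4 s.
At the end, for the whole second after the job is handed in: the cover behind the green lamp stays fully back at its stop (over 1.6 rad; the stop is at 1.85) and at rest, and the other two covers are shut (within -0.03 and 0.05 rad) (((distance between ready_lamp_c and seat_left below 0.03 m and value of joint cover_left above 1.6 rad and velocity of joint cover_left between -0.1 and 0.1 rad/s and value of joint cover_middle between -0.03 and 0.05 rad and value of joint cover_right between -0.03 and 0.05 rad) or (distance between ready_lamp_c and seat_middle below 0.03 m and value of joint cover_middle above 1.6 rad and velocity of joint cover_middle between -0.1 and 0.1 rad/s and value of joint cover_left between -0.03 and 0.05 rad and value of joint cover_right between -0.03 and 0.05 rad) or (distance between ready_lamp_c and seat_right below 0.03 m and value of joint cover_right above 1.6 rad and velocity of joint cover_right between -0.1 and 0.1 rad/s and value of joint cover_left between -0.03 and 0.05 rad and value of joint cover_middle between -0.03 and 0.05 rad))); the robot touches nothing.
It fails at once if a cover is pushed back down into its latch after it has opened ((value of joint cover_left below 0.03 rad and value of joint latch_left below -0.002 m) or (value of joint cover_middle below 0.03 rad and value of joint latch_middle below -0.002 m) or (value of joint cover_right below 0.03 rad and value of joint latch_right below -0.002 m)).
It fails at once if a cover whose lamp is dark is pressed or opened ((not (distance between ready_lamp_c and seat_left below 0.03 m) and (value of joint cover_left below -0.03 rad or value of joint cover_left above 0.05 rad)) or (not (distance between ready_lamp_c and seat_middle below 0.03 m) and (value of joint cover_middle below -0.03 rad or value of joint cover_middle above 0.05 rad)) or (not (distance between ready_lamp_c and seat_right below 0.03 m) and (value of joint cover_right below -0.03 rad or value of joint cover_right above 0.05 rad))).
It fails at once if a cover is forced: more than 40 N on it (contact force between any of the fingers, the arm and cover_left above 40 N or contact force between any of the fingers, the arm and cover_middle above 40 N or contact force between any of the fingers, the arm and cover_right above 40 N).
It fails at once if a vial in a well is lifted or shifted by more than 12 mm (distance of any of vial_left, vial_middle, vial_right from where it was at the start of the episode above 0.012 m).
It fails at once if one of the other things on the table is lifted or moved by more than 20 mm (distance of any of marker, weight_50g, petri, timer, beaker_50 from where it was at the start of the episode above 0.02 m).
It also fails if it takes over 42 s, if anything falls off the work surface, if the arm or the gripper's body presses on something with over 40 N, if the wrist force passes 120 N, or if a joint passes its speed limit or range.

## Working session

There is one attempt and no reset: what is moved stays moved. The work goes in short steps, Python scripts to look and compute and a shell command to move; the robot and the scene stay as the last step left them, time stands still between calls to the robot, and variables do not carry over. Pictures are saved under pics/ and viewed, and the job is handed in when it is done.

```bash
mkdir -p pics
python3 - <<'E'
from station import status,camera
import cv2
o=status.get_obs();print(o)
for n in("scene","top"):
    c=camera(n);cv2.imwrite(f"pics/{n}0.png",c["image"][:,:,::-1]);print(n,c["fx"],c["fy"],c["cx"],c["cy"],c["world_from_camera"])
E
```

```text
{'time_s': 0.0, 'qpos': array([-1.31762424e+00,  3.00496701e-01,  1.52159432e+00, -1.41570492e-06,
        1.32073442e+00, -6.65958122e-02]), 'joint_vel': array([ 0.00098162,  0.0005463 , -0.00146595,  0.00086088,  0.00036522,
        0.0005631 ]), 'tau': array([ 1.75725083e-03, -5.31804657e+01, -3.52733374e+01,  7.09113339e-02,
        2.44113745e-02, -1.14838417e-04]), 'ee_pos': array([ 0.17281957, -0.52184974,  0.2048667 ]), 'eef_rot': array([-3.14036251e+00, -8.06693277e-05,  3.19768202e-01]), 'force': array([ 0.40736355, -0.17643759,  0.01749657]), 'moment': array([ 0.01418687,  0.01742357, -0.00768907]), 'grip_width': 0.09404077965674855}
scene 404.87908537484145 404.87908537484145 255.073098127966 196.3580282049033 [[-0.49511594 -0.56773986  0.65767138 -0.3302573 ]
 [-0.86869969  0.31053555 -0.38591257  0.54951034]
 [ 0.01486761 -0.7623904  -0.64694655  0.92340467]
 [ 0.          0.          0.          1.        ]]
top 389.7725014997113 389.7725014997113 257.188268705077 189.0050777395569 [[-0.02106229 -0.99004553  0.13916259  0.35172411]
 [-0.99969034  0.01901044 -0.01605725  0.05591459]
 [ 0.01325186 -0.1394577  -0.99013935  1.10348728]
 [ 0.          0.          0.          1.        ]]
```

View pics/scene0.png

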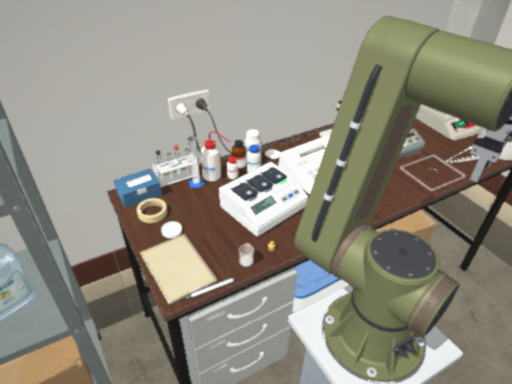

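View pics/top0.png

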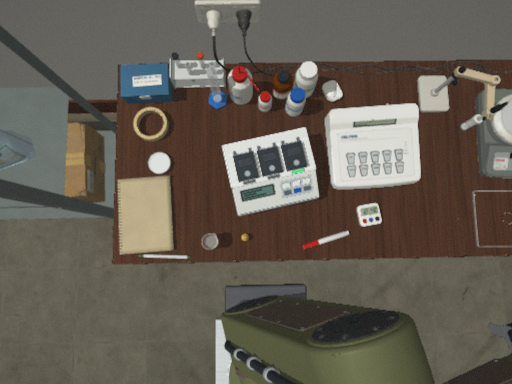

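The reader is at about (270,170) in the top view. The green bar at about (298,171) lies in front of the rightmost cover. I'll zoom in and measure it.

```bash
cat > h.py <<'E'
import numpy as np,cv2
from station import status,camera
def ray(c,u,v,z):
    T=c["world_from_camera"];d=T[:3,:3]@np.array([(u-c["cx"])/c["fx"],(v-c["cy"])/c["fy"],1]);o=T[:3,3]
    return o+d*(z-o[2])/d[2]
def proj(c,p):
    T=c["world_from_camera"];q=T[:3,:3].T@(np.array(p)-T[:3,3]);return c["cx"]+c["fx"]*q[0]/q[2],c["cy"]+c["fy"]*q[1]/q[2]
E
python3 - <<'E'
from h import *
for n,(x0,y0,x1,y1) in(("top",(205,115,335,225)),("scene",(205,150,325,240))):
    c=camera(n);im=c["image"]
    cr=im[y0:y1,x0:x1,::-1];cv2.imwrite(f"pics/{n}z.png",cv2.resize(cr,None,fx=5,fy=5,interpolation=cv2.INTER_CUBIC))
    h=cv2.cvtColor(im,cv2.COLOR_RGB2HSV)
    m=cv2.inRange(h,(45,120,120),(80,255,255))
    k,l,s,ce=cv2.connectedComponentsWithStats(m)
    for i in range(1,k):
        print(n,s[i],ce[i],ray(c,*ce[i],0.088))
    # dark covers
    m=cv2.inRange(im,(0,0,0),(75,75,75));mm=m*0;mm[y0:y1,x0:x1]=m[y0:y1,x0:x1]
    k,l,s,ce=cv2.connectedComponentsWithStats(mm)
    for i in range(1,k):
        if s[i][4]>60:
            ct=cv2.minAreaRect(np.argwhere(l==i)[:,::-1].astype(np.float32)); print(' dark',s[i],ct,ray(c,*ct[0],0.099))
E
```

```text
top [292 169  12   4  28] [297.82142857 170.5       ] [ 0.54194209 -0.06937609  0.088     ]
 dark [205 115  18 110 648] ((213.26817321777344, 169.5338592529297), (16.102684020996094, 109.13710021972656), 0.8550973534584045) [0.5465628  0.15347936 0.099     ]
 dark [226 115   8  26  72] ((230.54803466796875, 127.36026763916016), (25.441513061523438, 6.013448715209961), 82.40535736083984) [0.6597949  0.10698245 0.099     ]
 dark [250 115   8  23 130] ((253.49610900878906, 125.93775177001953), (22.019535064697266, 6.362585067749023), 86.42366790771484) [0.66266876 0.04588366 0.099     ]
 dark [262 115  24  19 247] ((273.9599609375, 122.71998596191406), (18.10193634033203, 22.061731338500977), 81.8698959350586) [ 0.6706136  -0.00888398  0.099     ]
 dark [ 282  115   53  110 1704] ((307.9999694824219, 169.5), (51.99999237060547, 108.99998474121094), -0.0) [ 0.54205333 -0.09487692  0.099     ]
 dark [281 142  25  28 413] ((293.5000305175781, 155.5), (25.951311111450195, 20.130456924438477), 75.96376037597656) [ 0.58030327 -0.05803703  0.099     ]
 dark [257 147  26  29 405] ((269.41415405
[... 430 characters left out ...]
7323 0.099     ]
 dark [223 178  11  47 181] ((228.97560119628906, 200.78050231933594), (46.60211181640625, 7.509344100952148), 83.6598129272461) [0.46352218 0.11331599 0.099     ]
 dark [247 207  35  18 182] ((263.9441223144531, 216.7735137939453), (17.026622772216797, 33.51637268066406), 85.60128784179688) [0.42030509 0.02373554 0.099     ]
scene [455 121  11   6  36] [459.94444444 123.44444444] [ 0.517219   -0.91690994  0.088     ]
scene [280 179   6   4  15] [282.33333333 180.6       ] [ 0.54603038 -0.06929322  0.088     ]
 dark [313 201  12  39 189] ((319.70269775390625, 220.42095947265625), (5.851921558380127, 39.50046920776367), 19.29004669189453) [ 0.32088746 -0.05530362  0.099     ]
```

```bash
ls pics
```

```text
scene0.png
scenez.png
top0.png
topz.png
```

View pics/topz.png

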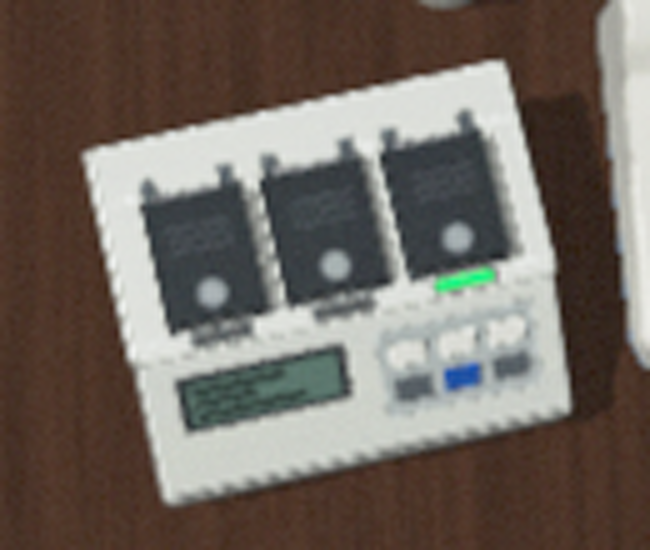

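View pics/scenez.png

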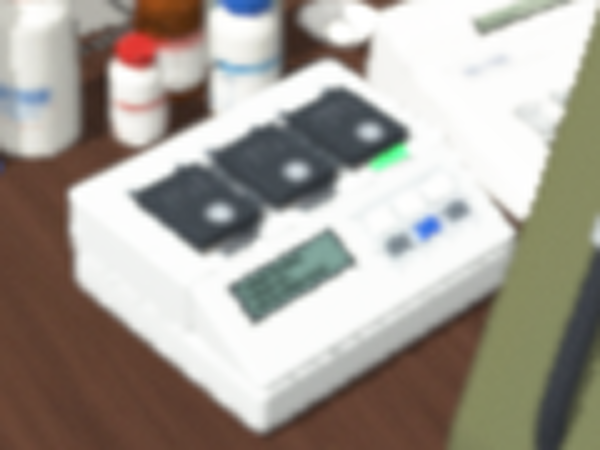

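Run:
```python
from h import *
P={}
for n,(x0,y0,x1,y1) in(("top",(205,115,335,225)),("scene",(205,150,325,240))):
    c=camera(n);g=c["image"]
    G=cv2.resize(g[y0:y1,x0:x1],None,fx=8,fy=8,interpolation=cv2.INTER_CUBIC)
    L=cv2.cvtColor(G,cv2.COLOR_RGB2GRAY)
    m=((L>95)).astype(np.uint8)
    k,l,s,ce=cv2.connectedComponentsWithStats(m)
    P[n]=[]
    for i in range(1,k):
        if 300<s[i][4]<3000 and 0.6<s[i][2]/s[i][3]<1.7:
            u,v=(ce[i]+.5)/8-.5+np.array([x0,y0]); p=ray(c,u,v,0.0985);P[n].append(p);print(n,s[i],round(u,2),round(v,2),p)
```

```text
top [ 707  355   51   51 2057] 296.01 162.11 [ 0.56250122 -0.0640987   0.0985    ]
top [ 511  399   52   51 2066] 271.59 167.6 [0.54898819 0.00060345 0.0985    ]
top [ 314  442   52   53 2119] 246.97 173.06 [0.53564772 0.06548459 0.0985    ]
scene [ 565  191   52   39 1534] 278.41 175.85 [ 0.56313069 -0.06388358  0.0985    ]
scene [ 449  254   51   40 1588] 263.8 183.71 [0.55018333 0.0007294  0.0985    ]
scene [ 324  320   55   41 1713] 248.44 192.07 [0.53682998 0.06552514 0.0985    ]
```

```bash
cat >> h.py <<'E'
from scipy.spatial.transform import Rotation as R
YAW=0.2046
XR=np.array([np.cos(YAW),np.sin(YAW),0]);YR=np.array([-np.sin(YAW),np.cos(YAW),0])
DOT=np.array([0.5628,-0.0640,0.099]);HINGE=DOT+.057*XR-[0,0,.0105]
def go(p):
    o=status.get_obs();A=R.from_euler('xyz',o["eef_rot"]);B=R.from_euler('xyz',[np.pi,0,YAW])
    print(np.round(A.inv().apply(np.array(p)-o["ee_pos"]),4),np.round((A.inv()*B).as_rotvec()/(np.pi/2),4))
def st():
    o=status.get_obs();d=o["ee_pos"]-DOT
    print(o["time_s"],o["ee_pos"].round(4),'rel dot',(d@XR).round(4),(d@YR).round(4),d[2].round(4),'F',o["force"].round(2),o["eef_rot"].round(4),o["grip_width"].round(4))
E
python3 - <<'E'
from h import *
go(DOT+[0,0,.12]);go(DOT+[0,0,.05])
E
```

```text
[ 0.5141 -0.3122 -0.0136] [-0.0002 -0.      0.0733]
[ 0.5141 -0.3122  0.0564] [-0.0002 -0.      0.0733]
```

```bash
python3 -m jog '[[0,0,-0.04,0,0,0,-1],[0.514,-0.312,-0.04,0,0,0.0733,-1],[0.514,-0.312,-0.04,0,0,0.0733,-1],[0.514,-0.312,-0.04,0,0,0.0733,-1],[0.514,-0.312,-0.04,0,0,0.0733,-1],[0.514,-0.312,-0.04,0,0,0.0733,-1],[0.514,-0.312,-0.04,0,0,0.0733,-1],[0.514,-0.312,-0.04,0,0,0.0733,-1],[0.514,-0.312,-0.04,0,0,0.0733,-1],[0.514,-0.312,-0.04,0,0,0.0733,-1],[0.514,-0.312,-0.04,0,0,0.0733,-1],[0.514,-0.312,-0.04,0,0,0.0733,-1],[0.514,-0.312,-0.04,0,0,0.0733,-1],[0.514,-0.312,-0.04,0,0,0.0733,-1],[0.514,-0.312,-0.0136,0,0,0.0733,-1],[0.514,-0.312,0.03,0,0,0.0733,-1],[0.514,-0.312,0.03,0,0,0.0733,-1],[0.514,-0.312,0.03,0,0,0.0733,-1]]'
python3 - <<'E'
from h import *
st();go(DOT+[0,0,.015])
c=camera("scene");cv2.imwrite("pics/a.png",cv2.resize(c["image"][90:260,180:380,::-1],None,fx=4,fy=4)[:600])
E
```

```text
time_s: 2.1
ee_pos: [0.5627, -0.0646, 0.1763]
eef_rot: [-3.141, 0.0, 0.204]
force: [-0.2, -0.6, 1.2]
grip_width: 0.0006Traceback (most recent call last):
  File "<stdin>", line 2, in <module>
  File "h.py", line 17, in st
    print(o["time_s"],o["ee_pos"].round(4),'rel dot',(d@XR).round(4),(d@YR).round(4),d[2].round(4),'F',o["force"].round(2),o["eef_rot"].round(4),o["grip_width"].round(4))
                                                                                                                                                 ^^^^^^^^^^^^^^^^^^^^^
AttributeError: 'float' object has no attribute 'round'
```

```bash
sed -i 's/o\["grip_width"\].round(4)/round(o["grip_width"],4)/' h.py
python3 - <<'E'
from h import *
st();go(DOT+[0,0,.015])
c=camera("scene");cv2.imwrite("pics/a.png",cv2.resize(c["image"][90:240,180:380,::-1],None,fx=4,fy=4))
E
```

```text
2.1 [ 0.5627 -0.0646  0.1763] rel dot -0.0002 -0.0006 0.0773 F [-0.16 -0.63  1.24] [-3.1411e+00  4.0000e-04  2.0430e-01] 0.0006
[ 0.0003 -0.0006  0.0623] [-0.0003  0.0003 -0.0002]
```

View pics/a.png

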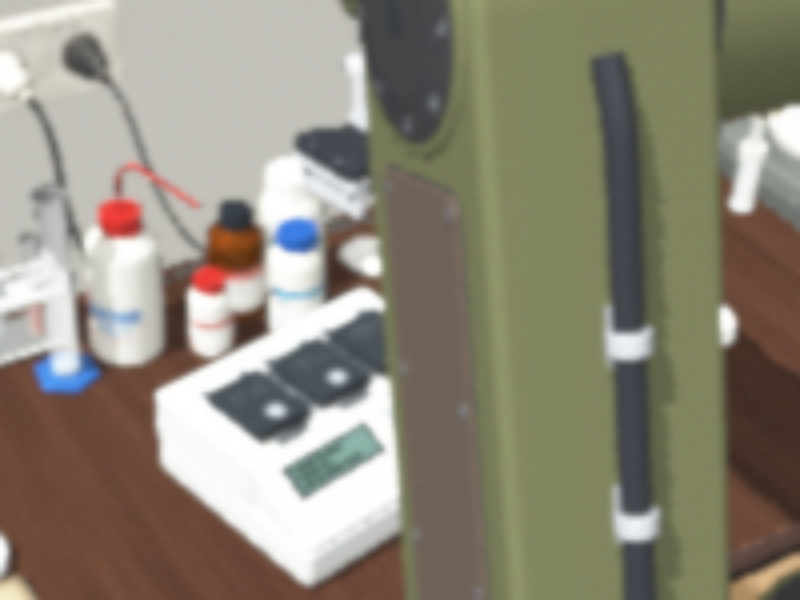

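The arm hides the right port in the scene view, but the measured pose is 77 mm above the dot and centred within 1 mm. I'll go down in steps and watch the force.

```bash
python3 -m jog '[[0,0,0.04,0,0,0,-1],[0,0,0.065,0,0,0,-1],[0,0,0.068,0,0,0,-1],[0,0,0.071,0,0,0,-1],[0,0,0.073,0,0,0,-1],[0,0,0.073,0,0,0,-1],[0,0,0.073,0,0,0,-1]]'; python3 -c "
from h import *
st()"
```

```text
time_s: 2.85
ee_pos: [0.5638, -0.0648, 0.1055]
eef_rot: [3.141, -0.003, 0.204]
force: [0.2, 0.8, 0.5]
grip_width: 0.0005
2.85 [ 0.5638 -0.0648  0.1055] rel dot 0.0009 -0.001 0.0065 F [0.22 0.84 0.52] [ 3.1407e+00 -3.1000e-03  2.0430e-01] 0.0005
```

```bash
python3 -m jog '[[0,0,0.003,0,0,0,-1],[0,0,0.005,0,0,0,-1],[0,0,0.007,0,0,0,-1],[0,0,0.008,0,0,0,-1],[0,0,0.008,0,0,0,-1]]'; python3 -c "
from h import *
st()"
```

```text
time_s: 3.35
ee_pos: [0.5637, -0.0649, 0.0974]
eef_rot: [3.141, -0.003, 0.204]
force: [-2.9, -1.2, 3.9]
grip_width: 0.0004
3.35 [ 0.5637 -0.0649  0.0974] rel dot 0.0007 -0.001 -0.0016 F [-2.92 -1.16  3.86] [ 3.1407e+00 -2.7000e-03  2.0420e-01] 0.0004
```

```bash
python3 -m jog '[[0,0,0.002,0,0,0,-1],[0,0,0.0035,0,0,0,-1],[0,0,0.0045,0,0,0,-1],[0,0,0.0045,0,0,0,-1]]'; python3 -c "
from h import *
st()"
```

```text
time_s: 3.75
ee_pos: [0.5638, -0.065, 0.0948]
eef_rot: [3.14, -0.003, 0.204]
force: [-11.4, 0.2, 22.9]
grip_width: 0.0004
3.75 [ 0.5638 -0.065   0.0948] rel dot 0.0008 -0.0012 -0.0042 F [-11.35   0.19  22.85] [ 3.1402 -0.0034  0.2043] 0.0004
```

23 N at 4.2 mm down means it has reached the stop. I'll retract up and forward.

```bash
python3 -m jog '[[-0.005,0,-0.02,0,0,0,-1],[-0.03,0,-0.06,0,0,0,-1],[-0.06,0,-0.09,0,0,0,-1],[-0.08,0,-0.1,0,0,0,-1],[-0.08,0,-0.1,0,0,0,-1],[-0.08,0,-0.1,0,0,0,-0.6],[-0.08,0,-0.1,0,0,0,-0.6],[-0.08,0,-0.1,0,0,0,-0.6],[-0.08,0,-0.1,0,0,0,-0.6],[-0.08,0,-0.1,0,0,0,-0.6]]'
python3 - <<'E'
from h import *
st()
c=camera("top");cv2.imwrite("pics/b.png",cv2.resize(c["image"][90:240,200:400,::-1],None,fx=4,fy=4))
c=camera("scene");cv2.imwrite("pics/c.png",cv2.resize(c["image"][90:240,180:380,::-1],None,fx=4,fy=4))
E
```

```text
time_s: 4.75
ee_pos: [0.4853, -0.081, 0.1941]
eef_rot: [3.14, -0.003, 0.205]
force: [0.9, -0.3, -0.0]
grip_width: 0.019
4.75 [ 0.4853 -0.081   0.1941] rel dot -0.0794 -0.0009 0.0951 F [ 0.88 -0.35 -0.05] [ 3.1405e+00 -2.7000e-03  2.0450e-01] 0.019
```

View pics/b.png

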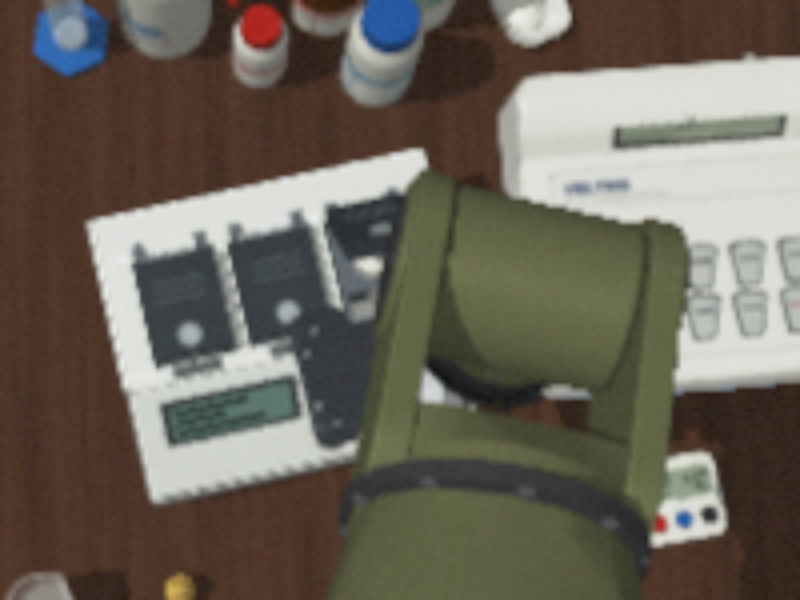

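View pics/c.png

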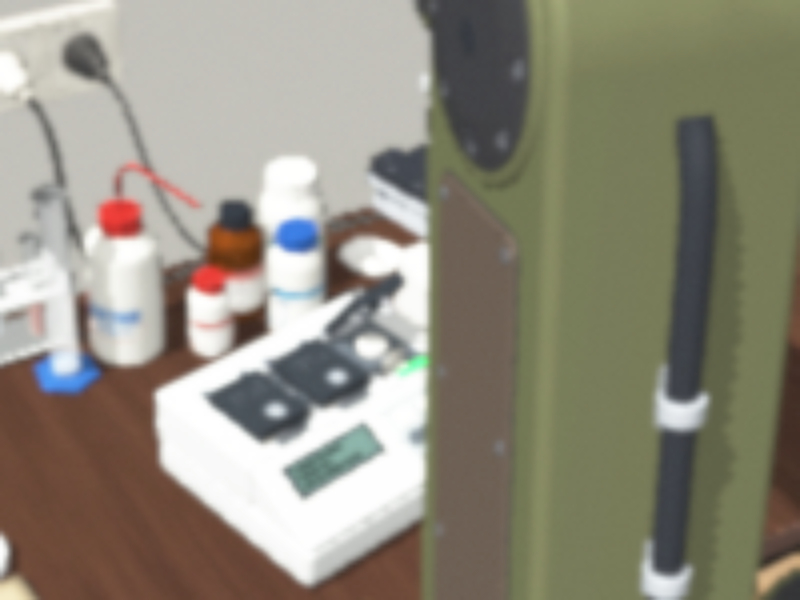

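The top view shows the right cover standing up at about (365,220). The scene view shows the same cover at (370,300), half open, with the white vial cap visible and the finger clear of it. Next I'll lower in front of it, with the fingers 19 mm apart to straddle the striker.

```bash
python3 -m jog '[[0.0,-0.001,0.03,0,0,0,-0.6],[0.01,-0.001,0.055,0,0,0,-0.6],[0.04,-0.001,0.060,0,0,0,-0.6],[0.06,-0.001,0.060,0,0,0,-0.6],[0.07,-0.001,0.060,0,0,0,-0.6],[0.075,-0.001,0.060,0,0,0,-0.6],[0.075,-0.001,0.060,0,0,0,-0.6],[0.075,-0.001,0.060,0,0,0,-0.6]]'
python3 - <<'E'
from h import *
st()
c=camera("scene");cv2.imwrite("pics/d.png",cv2.resize(c["image"][90:240,180:380,::-1],None,fx=4,fy=4))
E
```

```text
time_s: 5.65
ee_pos: [0.5581, -0.0651, 0.1347]
eef_rot: [3.14, -0.003, 0.204]
force: [0.1, 0.3, -0.1]
grip_width: 0.019
5.65 [ 0.5581 -0.0651  0.1347] rel dot -0.0048 -0.0001 0.0357 F [ 0.05  0.35 -0.11] [ 3.1403e+00 -3.0000e-03  2.0420e-01] 0.019
```

View pics/d.png

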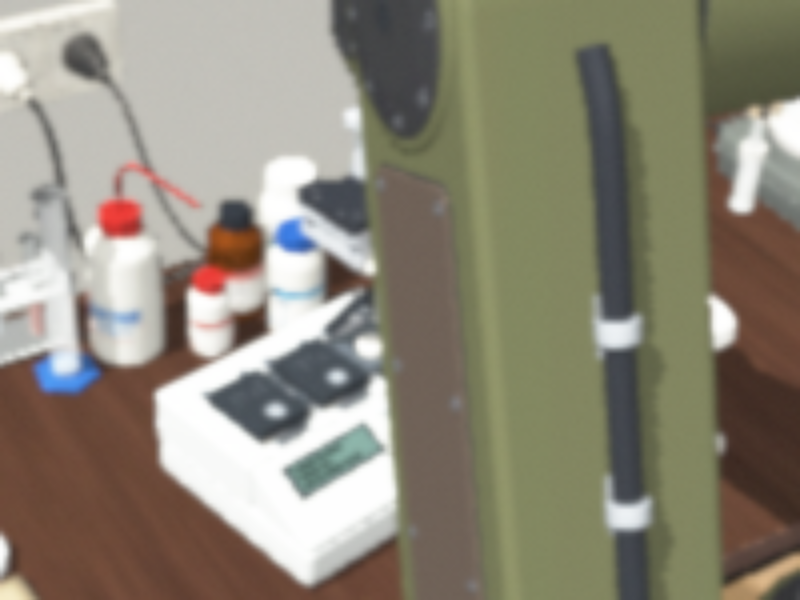

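The cover is still standing at about (360,310), mostly behind the arm. The force is about zero and the tip is about 12 mm short of the edge. I'll push back slowly, rising a little.

```bash
python3 -m jog '[[0.006,0,0,0,0,0,-0.6],[0.012,0,0,0,0,0,-0.6],[0.018,0,0,0,0,0,-0.6],[0.024,0,-0.003,0,0,0,-0.6],[0.03,0,-0.006,0,0,0,-0.6],[0.03,0,-0.006,0,0,0,-0.6]]'
python3 - <<'E'
from h import *
st()
c=camera("top");cv2.imwrite("pics/e.png",cv2.resize(c["image"][90:240,200:400,::-1],None,fx=4,fy=4))
E
```

```text
time_s: 6.3
ee_pos: [0.5884, -0.0588, 0.1412]
eef_rot: [3.14, -0.004, 0.204]
force: [-0.5, -0.3, 0.2]
grip_width: 0.019
6.3 [ 0.5884 -0.0588  0.1412] rel dot 0.0261 -0.0001 0.0422 F [-0.51 -0.31  0.2 ] [ 3.14   -0.0041  0.2044] 0.019
```

View pics/e.png

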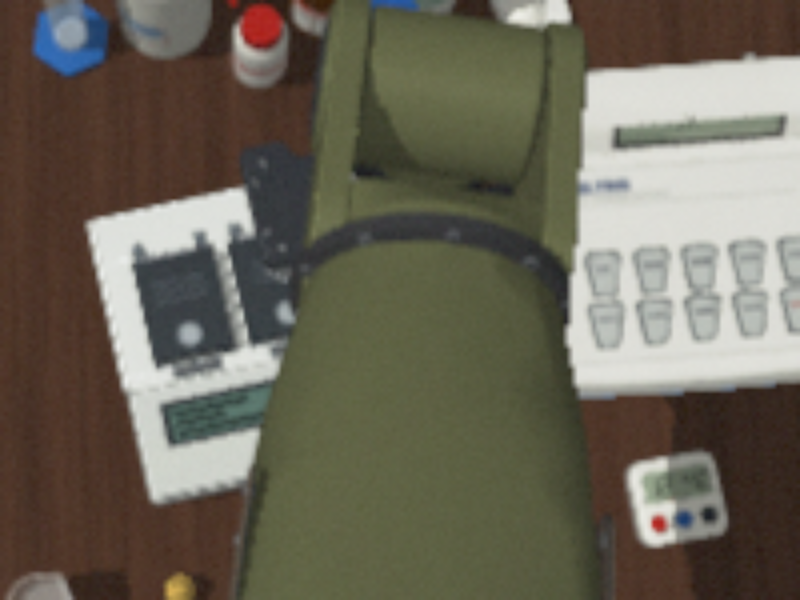

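The arm hides the cover from above. The small -x force fits the light push. Carry on.

```bash
python3 -m jog '[[0.006,0,-0.001,0,0,0,-0.6],[0.012,0,-0.002,0,0,0,-0.6],[0.018,0,-0.004,0,0,0,-0.6],[0.023,0,-0.005,0,0,0,-0.6],[0.028,0,-0.005,0,0,0,-0.6],[0.028,0,-0.005,0,0,0,-0.6]]'; python3 -c "
from h import *
st()"
python3 -m jog '[[0.003,0,0,0,0,0,-0.6],[0.005,0,0,0,0,0,-0.6],[0.005,0,0,0,0,0,-0.6]]'
```

```text
time_s: 6.95
ee_pos: [0.6158, -0.053, 0.1459]
eef_rot: [3.14, -0.004, 0.205]
force: [-0.5, -0.1, 0.6]
grip_width: 0.0187
6.95 [ 0.6158 -0.053   0.1459] rel dot 0.0541 -0.0 0.0469 F [-0.51 -0.12  0.61] [ 3.1401 -0.0038  0.2046] 0.0187
time_s: 7.25
ee_pos: [0.6209, -0.052, 0.1459]
eef_rot: [3.14, -0.004, 0.205]
force: [-0.8, 0.4, 0.2]
grip_width: 0.0185
```

```bash
python3 -m jog '[[0.002,0,0,0,0,0,-0.6],[0.003,0,0,0,0,0,-0.6],[0.003,0,0,0,0,0,-0.6]]'
python3 -m jog '[[0.001,0,0,0,0,0,-0.6],[0.002,0,0,0,0,0,-0.6],[0.002,0,0,0,0,0,-0.6]]'
```

```text
time_s: 7.55
ee_pos: [0.6238, -0.0514, 0.1459]
eef_rot: [3.14, -0.004, 0.205]
force: [-1.6, -0.6, -0.6]
grip_width: 0.0188
time_s: 7.85
ee_pos: [0.6243, -0.0514, 0.1458]
eef_rot: [3.141, 0.001, 0.204]
force: [-13.4, -1.4, 5.0]
grip_width: 0.019
```

13 N about where the stop should be, so the cover is at its stop. I'll back straight off toward the front, lift, and look.

```bash
python3 -m jog '[[-0.01,0,0,0,0,0,-0.6],[-0.04,0,0,0,0,0,-0.6],[-0.08,0,-0.01,0,0,0,-0.6],[-0.12,0,-0.05,0,0,0,-0.6],[-0.16,0,-0.09,0,0,0,-0.6],[-0.2,0.05,-0.12,0,0,0,-0.6],[-0.2,0.1,-0.12,0,0,0,-0.6],[-0.2,0.15,-0.12,0,0,0,-0.6],[-0.2,0.2,-0.12,0,0,0,-0.6],[-0.2,0.25,-0.12,0,0,0,-0.6],[-0.2,0.3,-0.12,0,0,0,-0.6],[-0.2,0.3,-0.12,0,0,0,-0.6],[-0.2,0.3,-0.12,0,0,0,-0.6],[-0.2,0.3,-0.12,0,0,0,-0.6]]'
python3 - <<'E'
from h import *
st()
c=camera("top");cv2.imwrite("pics/f.png",cv2.resize(c["image"][90:270,180:400,::-1],None,fx=3.3,fy=3.3))
c=camera("scene");cv2.imwrite("pics/g.png",cv2.resize(c["image"][90:240,180:380,::-1],None,fx=4,fy=4))
for th in (1.6,1.85):
  for y in(-.0265,.0265):
    p=HINGE+XR*(-.07*np.cos(th)+.0095*np.sin(th))+YR*y+[0,0,.07*np.sin(th)+.0095*np.cos(th)]
    print(th,y,np.round(proj(camera("scene"),p),1),np.round(proj(camera("top"),p),1))
E
```

```text
time_s: 9.25
ee_pos: [0.4894, -0.3854, 0.2659]
eef_rot: [3.141, 0.001, 0.204]
force: [0.9, 0.3, -0.2]
grip_width: 0.0189
9.25 [ 0.4894 -0.3854  0.2659] rel dot -0.1372 -0.2998 0.1669 F [ 0.87  0.34 -0.25] [3.1411e+00 7.0000e-04 2.0400e-01] 0.0189
1.6 -0.0265 [271.  149.4] [302.4 128.6]
1.6 0.0265 [259.4 155.2] [281.9 133.1]
1.85 -0.0265 [267.6 148.5] [300.5 122.9]
1.85 0.0265 [256.  154.2] [280.2 127.4]
```

View pics/f.png

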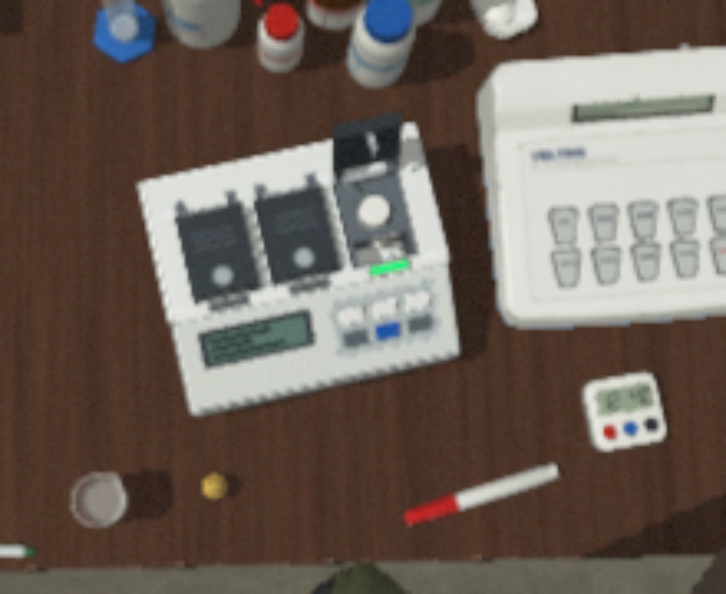

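View pics/g.png

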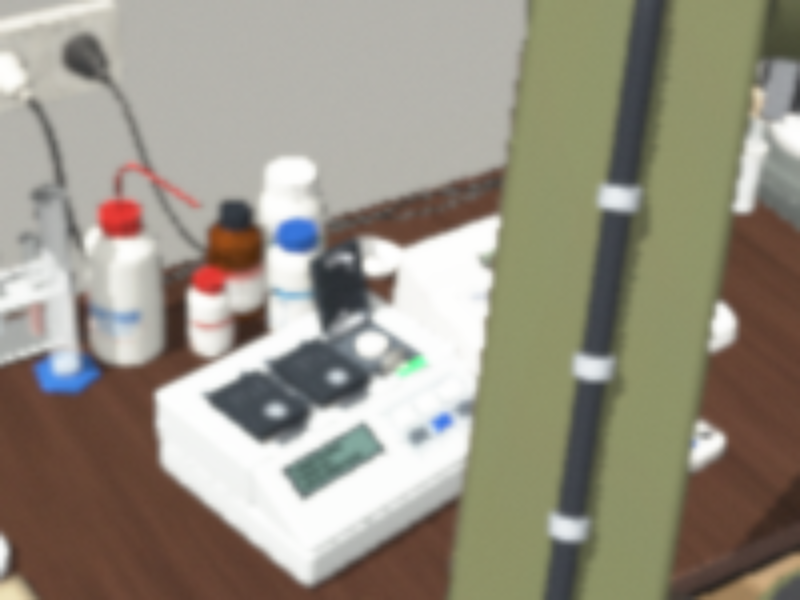

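The top view shows the right cover standing past upright. Its back corners are at about (281,128) and (301,125) in full-image pixels. I predicted (280,127) and (300.5,123) for 1.85 rad, and (282,133) and (302,129) for 1.6 rad, so it is near the stop. The other two covers are shut, and the vial and loose items are in place.

```bash
python3 -c "
from station import ctrl
print(ctrl.hand_in())"
```

```text
the job is handed in; nothing more can be done
None
```

The right port had the green lamp. I pressed its cover once to its stop, with 23 N on the tool and the fingertip 4.2 mm below the measured dot height. I then took the finger away, and both cameras showed the cover standing half open on its own with the gripper clear of it.

I pushed it back with the fingers straddling the striker until the force rose to 13 N, where its stop should be, then backed off. The job was handed in at about 9.5 s.

**Last checks:**
- **Right cover:** it stands past upright. The two corners I read fit about 1.75–1.8 rad, but do not quite agree with each other: one is within about 1 px of the 1.85 rad prediction, the other lies about halfway between 1.6 and 1.85.
- **Other covers and objects:** the other two covers are shut. The vial in the open port and the loose items in view look unmoved. The petri dish was outside the last pictures, but the arm did not go near it.
- **Robot:** the gripper is well clear, and the tool force is about 1 N or less.

The arm hid the cover from the cameras for most of the press and push, so I judged those moments by force and position only. No check failed.

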